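# Return an instrument case through the chute's one-way flap

### The job

Take the instrument case with the straight ridge grip (not the one with the round knob) and set it down in the open mouth of the steel return chute, lengthwise, in front of the shut flap. Then push it along the chute floor, without lifting it, through the sprung one-way flap and on against the sprung end plate, gently pressing the plate in by about half a centimetre for a moment and not ramming it to its stop. Let go and leave the case lying flat in the chute's end bay with the flap shut behind it; leave the other things alone.

Things in the scene. Friction and masses are not known exactly. Their poses are not given: they have to be found in the camera images.
- case_mid (a point): Middle of the box part of the case to be returned, 19 mm above its underside. Aluminium box 90 (x) x 54 (y) x 38 mm high, 0.25 to 0.5 kg; on the centre of its flat lid a solid grey ridge grip, 12 mm thick (x), 40 mm long (y), 34 mm high (top 72 mm above the underside). z up. It starts on the counter, left or right, and may go in either way round.
- other_mid (a point): Middle of the box part of a second instrument case of the same size, with a round knob (22 mm across, 26 mm high) in place of the ridge. Leave it alone. Same axes.
- chute: Open-topped steel chute fixed to the counter. Origin: on the counter, on the centre line, at the plane of the shut flap; +x is the travel direction, z up. Floor 8 mm above the counter, from x = -125 to +242 mm; side walls 32 mm high above the floor, 4 mm thick. Beyond the flap it is 65 to 77 mm wide inside, up to the sprung plate across its end.
- mouth (a point): Point on the chute floor, on the centre line, 66 mm before the flap plane: the middle of the mouth, where the case is set down. The mouth (chute x from -125 to 0) is open at its outer end and its side walls narrow from 96 mm apart there to 64 mm at the flap, so a straight push centres the case. Axes as the chute.
- flap (a joint): One-way flap, 56 mm long, 4 mm thick, top 38 mm above the counter. Upright hinge at chute x = 0, y = +41 mm; shut (0 rad) it stands across the chute towards -y. It swings only in the travel direction (+, to 1.5 rad), never towards the mouth; its spring (0.07 N m shut, 0.17 open) shuts it once the case's tail is 58 mm past it, which is so wherever the plate stands.
- plate (a joint): Sprung end plate, 56 mm wide, 28 mm high; travel along chute +x in m, 0 at rest, solid stop at 0.008. Its resting face is at chute x = 156 to 196 mm, different each time and not measured: find it by feel. Spring 5 N as it starts to move, 8 N at 5 mm, 9.6 N at the stop, plus 1 to 6 N of floor friction; over 17 N on it is too rough. Let go, it returns and pushes the case back with it.
- jar: Pale jar with a flat lid, 64 mm across, 85 mm high, standing beside the chute; origin at the centre of its underside. Leave it alone.
- cup: Steel cup, 72 mm across, 75 mm high, standing beside the chute; origin at the centre of its underside. Leave it alone.
There are look-alikes about, which are no part of the job. Leave any turquoise look-alike of the part that bears case_mid alone.

How it is judged:
By the outcome, as a careful person would: the job done as asked, in the order asked, and still so for the second after the job is handed in, with the robot touching nothing.
It also fails if it takes over 62 s, if anything falls off the work surface, if the arm or the gripper's body presses on something with over 40 N, if the wrist force passes 120 N, or if a joint passes its speed limit or range.

### The arm

A 7-joint arm with a two-finger parallel gripper is mounted at the origin on the work surface. World frame = base frame: x ahead of the robot, y to its left, z up, the work surface at z = 0. Lengths are in m, angles in rad, forces in N, time in s.
With the tool pointing down it reaches from about 0.425 to 0.95 m from the base axis. Payload 16.7 kg.
Tool frame: the origin (TCP) lies at the very end of the fingers, on their centre line; the grasp point (between the pads) lies 19 mm behind it (arm.pinch_z is the distance from the TCP to the grasp point, in m); z points along the fingers, y is the line along which they close (so a half turn about z gives the same grasp; the last joint's range is limited). The gripper opens to 94 mm and grips with 3 to 60 N. Pads are 16 mm wide; open, the fingers measure 119 mm over their backs; the gripper's body (75 mm by 177 mm) begins 78 mm behind the grasp point.
Start: joints at [0.991, 0.426, 0.074, 1.606, -0.034, 1.111, -0.067], TCP at [0.282, -0.613, 0.205] pointing down, gripper open.
Joint ranges: [-2.85, 2.85], [-0.5, 2.14], [-1.23, 1.37], [0.21, 2.46], [-1.02, 4.16], [0.16, 2.05], [-2.73, 2.73]. Speed limits (rad/s): [1.89, 1.89, 2.39, 2.39, 3.01, 3.01, 3.01].

### API

Orientations are given as a unit quaternion [x, y, z, w].
In Python, from bench import arm gives the robot as it stands.
- The arm moves only by the tool arm_command, never from a script. Its arguments are lists of equal length, an entry for each row: "xyz": the shift along the tool's x, y, z in cm, a list of three; "roll": the turn about the tool's z in degrees. In form: {"xyz": [[tx, ty, tz], ...], "roll": [roll, ...]}. A call has 1 to 12 rows; each row shifts and turns the commanded pose from where the row before left it, along the tool's axes as they then stand; what a row does not reach is not made up. A row lasts 1/8 s, in which the tool goes at most 62.5 mm and 10.7 degrees, less where a joint would pass 70% of its speed; a pose out of reach is approached as far as the arm can. A call with a gripper value outside its range is refused whole. "grip" is the closure, from -1 (fully open) to 1 (shut), set as the call begins (left out, the last holds). The fingers move at their own pace and stop on an object; "newtons" is the grip in N (left out, the last holds). Time passes only in rows, so rows that do not move let the fingers close. It gives the time, the measured TCP pose, the force, the opening and the grip force at its end, in the units of the state.
- arm.sense(): the state, without advancing time (a new reading comes with each control period).
- arm.snapshot(name): name is "side" or "top"; returns a dict with "img" (420x560x3 uint8, red, green, blue), "z_map" (420x560 float32, m along the optical axis (not along the pixel's ray), 0 where there is no reading), "K" (3x3 intrinsics, pixels), "cam_to_world" (4x4, takes a point from camera to world coordinates). Camera axes: x right, y down, z forward; pixel columns grow to the right and rows downward; lengths in m; the calibration is good to about 2 mm. A picture is of the moment at which its call begins.
- arm.finish_job(): hands the job in; it is judged then, once.
The state is a dict: "clock": time; "joint_pos": joint angles; "qvel": joint speeds; "effort": joint torques, N m; "eef_pos": TCP position; "eef_rot": TCP orientation; "contact_force": force on the tool from outside, world axes, zero at the start; "ft_torque": the same for the moment, N m; "width": finger opening in m; "grip_force": force on a finger pad.
Only numpy, scipy, OpenCV 4.12 (cv2) and the standard library are available. Lean on these libraries where they do the work, as an engineer would, in place of code of your own. Each camera call takes 0.05 s, during which the arm holds its last target. There are 200 camera calls.

## Working session

There is one attempt and no reset: what is moved stays moved. The work goes in short steps, Python scripts to look and compute and a tool call to move; the robot and the scene stay as the last step left them, time stands still between calls to the robot, and variables do not carry over. Pictures are saved under pics/ and viewed, at most 10 in all, crops included, and the job is handed in when it is done.

Besides the shell and the picture viewer there is one more tool, called after "Emit:" by a JSON object that holds its "method" and its "body", one argument or row to a line. arm_command: Moves the arm, as the interface text tells. Its arguments: {"type":"object","properties":{"xyz":{"type":"array"},"roll":{"type":"array"},"grip":{"type":"number"},"newtons":{"type":"number"}},"required":["xyz","roll"]}

```bash
ls; mkdir -p pics; python3 - <<'E'
from bench import arm
import cv2,numpy as np
s=arm.sense();print(s['eef_pos'],s['eef_rot'],s['width'],s['clock'],arm.pinch_z)
for n in('top','side'):
    d=arm.snapshot(n);cv2.imwrite(f'pics/{n}0.png',d['img'][:,:,::-1]);np.savez(f'{n}0.npz',**d);print(n,d['K'].tolist(),d['cam_to_world'].round(3).tolist())
E
```

```text
pics
[ 0.28165682 -0.61295568  0.20479709] [ 9.76894545e-01  2.13720974e-01 -1.81792047e-04 -5.99613732e-04] 0.09367779868892841 0.0 0.0188
top [[418.831344852095, 0.0, 275.1390165142575], [0.0, 418.831344852095, 211.39296234896193], [0.0, 0.0, 1.0]] [[-0.026, -0.996, 0.086, 0.43], [-0.999, 0.03, 0.044, -0.012], [-0.047, -0.085, -0.995, 0.92], [0.0, 0.0, 0.0, 1.0]]
side [[397.04516935130283, 0.0, 285.9303101439687], [0.0, 397.04516935130283, 209.04016512155104], [0.0, 0.0, 1.0]] [[0.983, -0.149, 0.103, 0.402], [-0.181, -0.761, 0.623, -0.505], [-0.014, -0.631, -0.775, 0.685], [0.0, 0.0, 0.0, 1.0]]
```

View pics/top0.png

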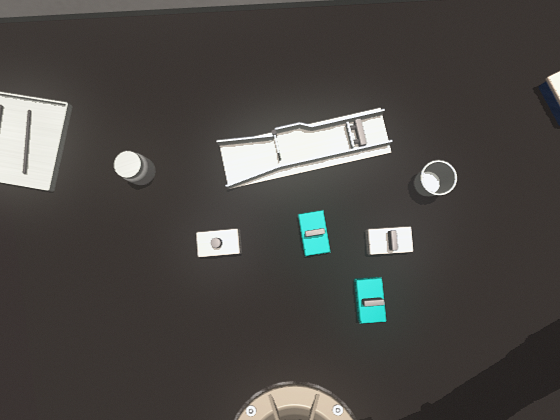

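View pics/side0.png

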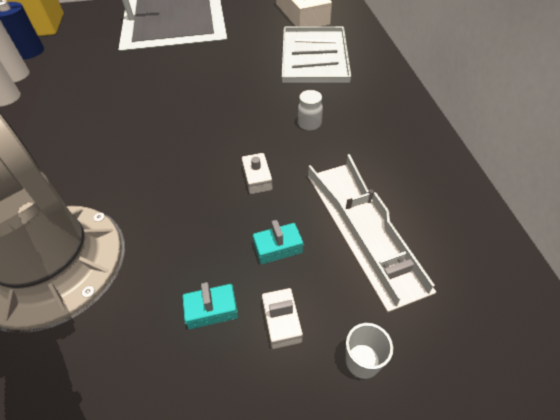

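Top view: the candidates are the white case with a ridge at (390,241), the white case with a knob at (218,243), and turquoise ridge cases at (314,233) and (370,300). The white ridge case at (390,241) fits the description. The chute runs from its mouth at (228,165), past the flap at (277,148), to the plate at about (350,135). The cup is at (435,178) and the jar at (130,167). The side view agrees: ridge case at (282,318), knob case at (257,172).

```bash
cat > h.py <<'E'
import numpy as np,cv2
def cloud(d):
    K=d['K'];z=d['z_map'];v,u=np.mgrid[:z.shape[0],:z.shape[1]]
    p=np.stack([(u-K[0,2])/K[0,0]*z,(v-K[1,2])/K[1,1]*z,z],-1)
    return p@d['cam_to_world'][:3,:3].T+d['cam_to_world'][:3,3]
def ray(d,u,v,h):
    r=d['cam_to_world'][:3,:3]@np.linalg.solve(d['K'],[u,v,1.]);o=d['cam_to_world'][:3,3]
    return o+r*(h-o[2])/r[2]
E
python3 - <<'E'
from h import *
d=np.load('top0.npz');P=cloud(d);im=d['img'];hsv=cv2.cvtColor(im,cv2.COLOR_RGB2HSV)
print('table z',np.median(P[330:350,150:200,2]))
def box(u,v,r,zl,zh,name,bright=None):
    m=np.zeros(P.shape[:2],bool);m[v-r:v+r,u-r:u+r]=1
    m&=(P[...,2]>zl)&(P[...,2]<zh)
    q=P[m];b=cv2.minAreaRect((q[:,:2]*1000).astype(np.float32));print(name,len(q),np.round(q.mean(0),4),np.median(q[:,2]).round(4),[np.round(x,1) for x in b])
box(390,241,30,.03,.045,'lid');box(390,241,30,.06,.085,'ridge')
box(218,243,30,.03,.045,'knobcase');box(218,243,30,.055,.085,'knob')
m=np.zeros(P.shape[:2],bool);m[100:195,210:400]=1
for n,zl,zh in(('floor',.004,.015),('walls',.03,.05)):
    mm=m&(P[...,2]>zl)&(P[...,2]<zh);print(n,mm.sum(),np.median(P[mm][:,2]))
    cv2.imwrite(f'm_{n}.png',mm.astype(np.uint8)*255)
a=cv2.resize(im[95:275,205:405],None,fx=4,fy=4,interpolation=cv2.INTER_CUBIC)[:600,:800]
cv2.imwrite('pics/crop1.png',a[...,::-1])
E
```

```text
table z -0.0010009520348868706
lid 973 [ 0.4385 -0.2096  0.0371] 0.0371 [array([ 438.7, -211.2]), array([54.4, 91. ]), np.float64(2.2)]
ridge 135 [ 0.4389 -0.2103  0.0701] 0.0708 [array([ 438.8, -211.1]), array([39.7, 12.5]), np.float64(4.3)]
knobcase 969 [0.4435 0.1496 0.0371] 0.0371 [array([443.7, 150.6]), array([54. , 90.2]), np.float64(3.4)]
knob 90 [0.4434 0.1502 0.0628] 0.063 [array([443.4, 150.2]), array([20. , 18.5]), np.float64(88.5)]
floor 5887 0.0075384294213869385
walls 1322 0.0382336901442723
```

View pics/crop1.png

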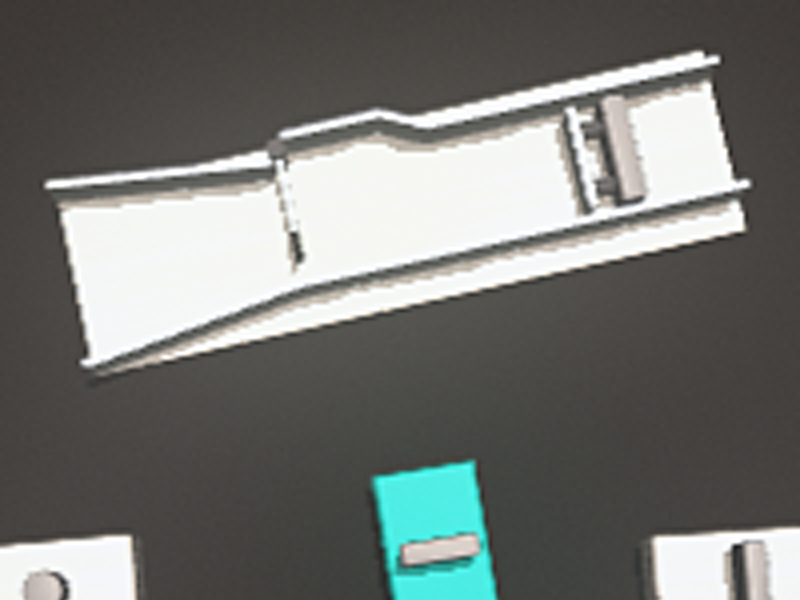

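```bash
python3 - <<'E'
from h import *
d=np.load('top0.npz');P=cloud(d)
m=np.zeros(P.shape[:2],bool);m[100:195,210:400]=1
q=P[m&(P[...,2]>.003)&(P[...,2]<.05)]
w=P[m&(P[...,2]>.034)&(P[...,2]<.044)]
c=lambda x,y:(205+x/4-.375,95+y/4-.375)
# rough frame from -y straight wall ray-cast
A=ray(d,*c(310,287),.04);B=ray(d,*c(740,185),.04)
t=(B-A)[:2];t/=np.linalg.norm(t)
for _ in range(3):
    n=np.array([-t[1],t[0]])
    # refine with wall pts along low side
    s=w[:,:2]@t;l=w[:,:2]@n;s0=A[:2]@t;l0=A[:2]@n
    k=(abs(l-l0)<.008)&(s>s0+.01)
    f=cv2.fitLine((w[k][:,:2]).astype(np.float32),cv2.DIST_HUBER,0,1e-3,1e-3).ravel();t2=f[:2]; t=t2*np.sign(t2@t); A=np.r_[f[2:]-t*0.08,.04]
n=np.array([-t[1],t[0]])
print('t',t,'yaw',np.arctan2(t[1],t[0]),k.sum())
s=w[:,:2]@t;l=w[:,:2]@n
sq=q[:,:2]@t;print('s extent',np.percentile(sq,[0.1,.5,99.5,99.9]))
for a in np.arange(sq.min(),sq.max(),.015):
    z=(s>=a)&(s<a+.015);print(round(a,3),np.unique(np.round(l[z],3)))
for nm,p,h in(('hinge',(277,148),.04),('fliptip',(298,258),.038),('platetop1',(572,110),.036),('platetop2',(585,210),.036),('mouthA',(48,184),.04),('mouthB',(85,362),.04),('end1',(716,58),.04),('end2',(748,184),.04)):
    r=ray(d,*c(*p),h)[:2];print(nm,r.round(4),(r@t).round(4),(r@n).round(4))
E
```

```text
t [ 0.18809044 -0.98215169] yaw -1.3815787970160256 166
s extent [-0.03782723 -0.02123606  0.34250818  0.36249908]
-0.056 []
-0.041 []
-0.026 [0.577 0.578 0.579 0.58  0.581 0.675 0.676 0.677 0.678 0.679 0.68  0.681]
-0.011 [0.579 0.58  0.581 0.582 0.583 0.584 0.673 0.674 0.675 0.676 0.677 0.678]
0.004 [0.58  0.581 0.582 0.583 0.584 0.585 0.672 0.673 0.674 0.675 0.676 0.677]
0.019 [0.583 0.584 0.585 0.586 0.587 0.67  0.671 0.672 0.673 0.674 0.675]
0.034 [0.585 0.586 0.587 0.588 0.589 0.59  0.668 0.669 0.67  0.671 0.672 0.673]
0.049 [0.586 0.587 0.588 0.589 0.59  0.591 0.592 0.593 0.666 0.667 0.668 0.669
 0.67  0.671]
0.064 [0.588 0.59  0.591 0.592 0.593 0.664 0.665 0.666 0.667 0.668 0.669 0.67 ]
0.079 [0.591 0.592 0.593 0.594 0.595 0.596 0.662 0.663 0.664 0.665 0.666 0.667
 0.668]
0.094 [0.593 0.594 0.595 0.596 0.597 0.613 0.614 0.616 0.617 0.618 0.619 0.621
 0.623 0.624 0.625 0.626 0.627 0.628 0.63  0.631 0.632 0.633 0.634 0.636
 0.638 0.64  0.641 0.643 0.644 0.645 0.646 0.647 0.649 0.651 0.652 0.653
 0.655 0.656 0.658 0.659 0.661 0.662 0.663 0.664 0.665 0.667 0.668 0.669
 0.67  0.67
[... 1637 characters left out ...]
618
 0.62  0.622 0.625 0.627 0.629 0.63  0.632 0.633 0.636 0.638 0.641 0.642
 0.645 0.647 0.649 0.651 0.654 0.656 0.658 0.662 0.663 0.664 0.665 0.666
 0.667]
0.304 [0.593 0.594 0.595 0.596 0.597 0.662 0.663 0.664 0.665 0.666 0.667]
0.319 [0.593 0.594 0.595 0.596 0.597 0.662 0.663 0.664 0.665 0.666]
0.334 [0.593 0.594 0.595 0.596 0.597 0.662 0.663 0.664 0.665 0.666]
0.349 []
0.364 []
0.379 []
hinge [0.6777 0.0252] 0.1027 0.6703
fliptip [0.6178 0.0156] 0.1009 0.6097
platetop1 [ 0.6933 -0.1333] 0.2613 0.6559
platetop2 [ 0.6386 -0.1379] 0.2556 0.6013
mouthA [0.6628 0.1492] -0.0219 0.679
mouthB [0.5653 0.1307] -0.0221 0.5798
end1 [ 0.7173 -0.21  ] 0.3412 0.665
end2 [ 0.6484 -0.2234] 0.3414 0.5948
```

```bash
python3 - <<'E'
from h import *
d=np.load('side0.npz');a=cv2.resize(d['img'][280:355,240:325],None,fx=6,fy=6,interpolation=cv2.INTER_CUBIC)
cv2.imwrite('pics/crop2.png',a[...,::-1])
P=cloud(d);q=P[285:330,262:302][P[285:330,262:302,2]>.06];b=cv2.minAreaRect((q[:,:2]*1000).astype(np.float32));print(q.mean(0),b)
E
```

```text
[ 0.43564674 -0.22538691  0.09450212] ((429.826416015625, -355.30950927734375), (301.03271484375, 40.10920715332031), 87.12712860107422)
```

View pics/crop2.png

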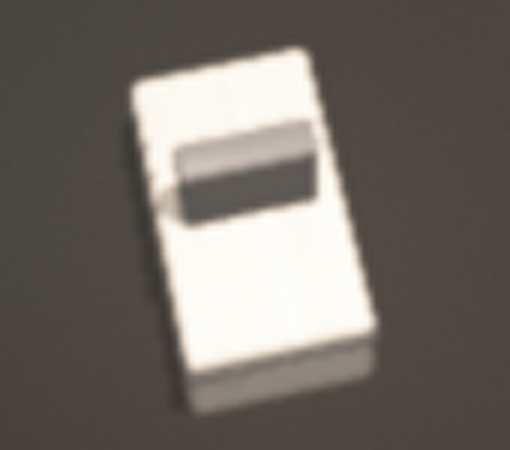

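Emit:
{"method": "arm_command", "body": {
  "xyz": [
    [0,0,0],
    [0,0,0],
    [2,-4.5,0],
    [2,-4.5,0],
    [2,-4.5,0],
    [2,-4.5,0],
    [2,-4.5,0],
    [2,-4.5,0],
    [2,-4.5,0],
    [2,-4.5,0],
    [0,0,0]
  ],
  "roll": [10.7,10.7,0,0,0,0,0,0,0,0,0],
  "grip": 0.15
}}

```text
clock: 1.48
eef_pos: [0.4222, -0.2414, 0.2055]
eef_rot: [1.0, 0.031, 0.0, -0.0]
contact_force: [-0.4, -0.6, 0.4]
width: 0.04
grip_force: 0.0
```

The crop shows the white box with a straight grey ridge at crop (247,170), so it is the right case.

Emit:
{"method": "arm_command", "body": {
  "xyz": [
    [0.9,-1.5,0],
    [0.95,-1.45,0],
    [0,0,3.5],
    [0,0,3.5],
    [0,0,2.5],
    [0,0,0],
    [0,0,0]
  ],
  "roll": [0,0,0,0,0,0,0]
}}

```text
clock: 2.35
eef_pos: [0.4381, -0.2148, 0.1113]
eef_rot: [1.0, 0.028, 0.0, 0.0]
contact_force: [-0.5, 0.9, 1.5]
width: 0.0398
grip_force: 0.0
```

```bash
python3 - <<'E'
from h import *
from bench import arm
s=arm.sense();print(s['eef_pos'])
d=arm.snapshot('side');cv2.imwrite('pics/s2.png',cv2.resize(d['img'][200:370,180:400],None,fx=3,fy=3)[...,::-1])
E
```

```text
[ 0.43805715 -0.21477682  0.11130124]
```

View pics/s2.png

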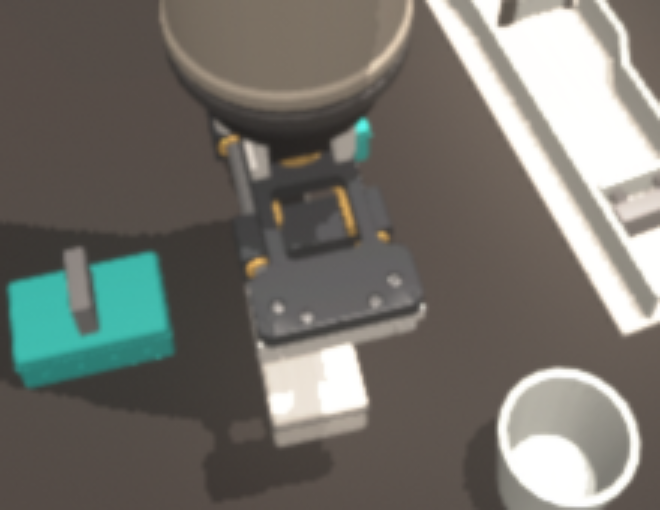

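The gripper at about (330,300) hides the ridge, but it sits over the case, square to it. I'll descend with a small y correction.

Emit:
{"method": "arm_command", "body": {
  "xyz": [
    [0.1,-0.4,0],
    [0,0,2],
    [0,0,2],
    [0,0,1.5],
    [0,0,0.8],
    [0,0,0.4],
    [0,0,0],
    [0,0,0]
  ],
  "roll": [0,0,0,0,0,0,0,0]
}}

```text
clock: 3.4
eef_pos: [0.4388, -0.2103, 0.0439]
eef_rot: [1.0, 0.029, 0.0, 0.0]
contact_force: [0.0, 0.2, -0.2]
width: 0.0401
grip_force: 0.0
```

Emit:
{"method": "arm_command", "body": {
  "xyz": [
    [0,0,0.1],
    [0,0,0],
    [0,0,0],
    [0,0,0],
    [0,0,0],
    [0,0,0]
  ],
  "roll": [0,0,0,0,0,0],
  "grip": 1,
  "newtons": 25
}}

```text
clock: 4.15
eef_pos: [0.4386, -0.2103, 0.0426]
eef_rot: [1.0, 0.029, 0.0, 0.0]
contact_force: [-0.4, -1.5, 2.2]
width: 0.012
grip_force: 25.0
```

Emit:
{"method": "arm_command", "body": {
  "xyz": [
    [0,0,-1],
    [0,0,-2.5],
    [0,0,-3.5],
    [0,0,-3],
    [0,0,-1],
    [0,0,0],
    [0,0,0]
  ],
  "roll": [0,0,0,0,0,-4,-3.5]
}}

```text
clock: 5.03
eef_pos: [0.4381, -0.2099, 0.1519]
eef_rot: [0.995, 0.095, -0.0, -0.0]
contact_force: [-0.5, -0.3, -2.3]
width: 0.0115
grip_force: 25.0
```

Emit:
{"method": "arm_command", "body": {
  "xyz": [
    [1.4,-1.5,0],
    [2.5,-2.7,0],
    [2.6,-2.8,0],
    [2.6,-2.8,0],
    [2.6,-2.8,0],
    [2.6,-2.8,0],
    [2.6,-2.8,0],
    [2.6,-2.8,0],
    [2.1,-2.2,0],
    [1.6,-1.6,0],
    [0,0,0],
    [0,0,0]
  ],
  "roll": [0,0,0,0,0,0,0,0,0,0,0,0]
}}

```text
clock: 6.52
eef_pos: [0.6196, 0.076, 0.152]
eef_rot: [0.996, 0.094, -0.001, 0.0]
contact_force: [-0.2, -0.8, -2.9]
width: 0.0119
grip_force: 25.0
```

```bash
cat > st.py <<'E'
import numpy as np
from bench import arm
s=arm.sense();t=np.array([.18809,-.98215]);n=np.array([.98215,.18809])
p=s['eef_pos'][:2];q=s['eef_rot'];f=s['contact_force']
print('chute x,y mm',(p@t-.102)*1e3,(p@n-.6296)*1e3,'z',s['eef_pos'][2]*1e3,'toolx deg',np.degrees(2*np.arctan2(q[1],q[0])),'want 10.84','F along,lat,z',f[:2]@t,f[:2]@n,f[2],'grip',s['width'],s['grip_force'],s['clock'])
E
python3 st.py
```

```text
chute x,y mm -60.053458307076355 -6.761624960263557 z 152.02413835065482 toolx deg 10.740710009180782 want 10.84 F along,lat,z 0.7867517463832138 -0.34164644134239464 -2.9115422685912153 grip 0.011885729441911557 24.987678229808807 6.525
```

Emit:
{"method": "arm_command", "body": {
  "xyz": [
    [0.7,-0.6,1],
    [0,0,2],
    [0,0,2],
    [0,0,0],
    [0,0,0]
  ],
  "roll": [0,0,0,0,0]
}}

```text
clock: 7.15
eef_pos: [0.6259, 0.084, 0.1025]
eef_rot: [0.996, 0.094, -0.0, -0.0]
contact_force: [-0.0, -0.3, -2.4]
width: 0.0122
grip_force: 25.0
```

```bash
python3 st.py; python3 - <<'E'
from h import *
from bench import arm
d=arm.snapshot('side');cv2.imwrite('pics/s3.png',cv2.resize(d['img'][120:310,240:440],None,fx=3,fy=3)[...,::-1])
d=arm.snapshot('top');P=cloud(d);np.savez('top1.npz',**d)
cv2.imwrite('pics/t3.png',cv2.resize(d['img'][95:235,190:400],None,fx=3.5,fy=3.5)[...,::-1])
E
```

```text
chute x,y mm -66.76328968829964 0.8928185556119628 z 102.49655400122076 toolx deg 10.77578845831994 want 10.84 F along,lat,z 0.28626643580906797 -0.05927203825537164 -2.433735050196251 grip 0.01218073999094314 24.987840950489044 7.15
```

View pics/s3.png

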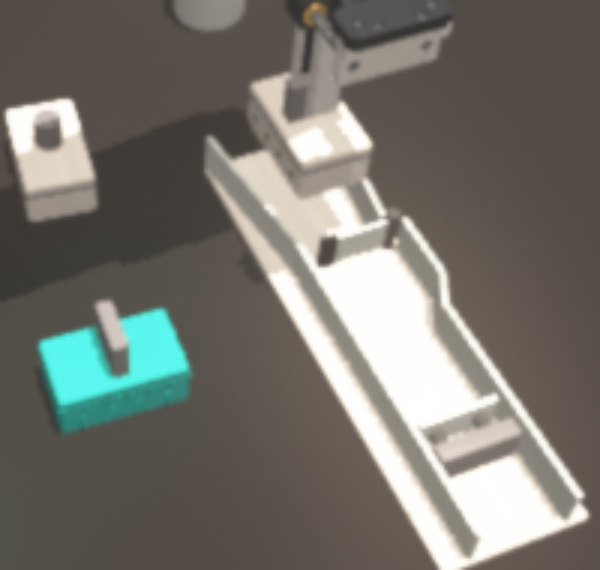

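The case, at about (310,130), hangs level and aligned over the mouth. The flap at (360,240) is shut. I'll lower it.

Emit:
{"method": "arm_command", "body": {
  "xyz": [
    [0,0,1.5],
    [0,0,1.5],
    [0,0,1],
    [0,0,0.6],
    [0,0,0.3],
    [0,0,0.1],
    [0,0,0],
    [0,0,0]
  ],
  "roll": [0,0,0,0,0,0,0,0]
}}

```text
clock: 8.25
eef_pos: [0.626, 0.0841, 0.0528]
eef_rot: [0.996, 0.094, 0.0, -0.0]
contact_force: [0.4, 0.4, -3.4]
width: 0.012
grip_force: 25.0
```

Emit:
{"method": "arm_command", "body": {
  "xyz": [
    [0,0,0.1],
    [0,0,0.1],
    [0,0,0],
    [0,0,0]
  ],
  "roll": [0,0,0,0]
}}

```text
clock: 8.75
eef_pos: [0.6259, 0.0841, 0.0506]
eef_rot: [0.996, 0.094, 0.0, -0.0]
contact_force: [-0.7, 0.3, 0.4]
width: 0.012
grip_force: 25.0
```

Touchdown: the weight has come off the wrist. I'll release so it rests, then regrip it for the push.

Emit:
{"method": "arm_command", "body": {
  "xyz": [
    [0,0,0],
    [0,0,0],
    [0,0,0],
    [0,0,0]
  ],
  "roll": [0,0,0,0],
  "grip": 0.4
}}

```text
clock: 9.25
eef_pos: [0.6258, 0.0841, 0.0505]
eef_rot: [0.996, 0.094, 0.0, -0.0]
contact_force: [-0.1, -0.3, -0.1]
width: 0.0283
grip_force: 0.0
```

Emit:
{"method": "arm_command", "body": {
  "xyz": [
    [0,0,0],
    [0,0,0],
    [0,0,0],
    [0,0,0],
    [0,0,0]
  ],
  "roll": [0,0,0,0,0],
  "grip": 1,
  "newtons": 25
}}

```text
clock: 9.88
eef_pos: [0.6258, 0.0841, 0.0505]
eef_rot: [0.996, 0.094, 0.0, -0.0]
contact_force: [0.1, 0.5, 0.1]
width: 0.0114
grip_force: 25.0
```

Emit:
{"method": "arm_command", "body": {
  "xyz": [
    [0,0.5,0],
    [0,1,0],
    [0,1,0],
    [0,0,0]
  ],
  "roll": [0,0,0,0]
}}

```text
clock: 10.38
eef_pos: [0.6305, 0.0592, 0.0505]
eef_rot: [0.996, 0.094, -0.0, -0.0]
contact_force: [-0.8, 4.8, 1.4]
width: 0.0119
grip_force: 25.0
```

```bash
python3 st.py
```

```text
chute x,y mm -41.57190856098106 0.7589277464554733 z 50.53269937692539 toolx deg 10.754717918002754 want 10.84 F along,lat,z -4.840297823307837 0.10253668026010454 1.415574441109317 grip 0.011925498335891101 25.01158744096756 10.375
```

Emit:
{"method": "arm_command", "body": {
  "xyz": [
    [0,0.6,0],
    [0,0.8,0],
    [0,0.8,0],
    [0,0.8,0],
    [0,0.8,0],
    [0,0.8,0],
    [0,0.6,0],
    [0,0,0]
  ],
  "roll": [0,0,0,0,0,0,0,0]
}}

```text
clock: 11.38
eef_pos: [0.64, 0.0071, 0.0505]
eef_rot: [0.996, 0.093, -0.0, 0.0]
contact_force: [-3.6, -1.5, 3.4]
width: 0.0116
grip_force: 25.0
```

```bash
python3 st.py
```

```text
chute x,y mm 11.448029999679408 0.2818438878550156 z 50.513790498614846 toolx deg 10.707393077472025 want 10.84 F along,lat,z 0.77110540366073 -3.7937991852477038 3.3902806187171386 grip 0.011632509787611944 25.000582337379456 11.375
```

Emit:
{"method": "arm_command", "body": {
  "xyz": [
    [0,0.6,0],
    [0,0.8,0],
    [0,0.8,0],
    [0,0.8,0],
    [0,0.8,0],
    [0,0.8,0],
    [0,0.8,0],
    [0,0.8,0],
    [0,0.8,0],
    [0,0.6,0],
    [0,0.4,0],
    [0,0,0]
  ],
  "roll": [0,0,0,0,0,0,0,0,0,0,0,0]
}}

```text
clock: 12.88
eef_pos: [0.655, -0.0706, 0.0505]
eef_rot: [0.996, 0.094, -0.0, 0.0]
contact_force: [-2.9, 0.1, 3.4]
width: 0.0119
grip_force: 25.0
```

```bash
python3 st.py
```

```text
chute x,y mm 90.5858760531709 0.41382128408440355 z 50.48873764611847 toolx deg 10.76980349583934 want 10.84 F along,lat,z -0.6025562100223962 -2.8304986326815698 3.4315939294477253 grip 0.011927541688172427 25.018047094345093 12.875
```

Emit:
{"method": "arm_command", "body": {
  "xyz": [
    [0,0.4,0],
    [0,0.3,0],
    [0,0,0]
  ],
  "roll": [0,0,0]
}}

```text
clock: 13.25
eef_pos: [0.6564, -0.077, 0.0505]
eef_rot: [0.996, 0.094, -0.0, -0.0]
contact_force: [-3.8, 3.0, 4.5]
width: 0.012
grip_force: 25.0
```

Emit:
{"method": "arm_command", "body": {
  "xyz": [
    [0,0.2,0],
    [0,0.2,0]
  ],
  "roll": [0,0]
}}

```text
clock: 13.5
eef_pos: [0.6572, -0.0805, 0.0505]
eef_rot: [0.996, 0.094, -0.0, -0.0]
contact_force: [-0.9, 2.1, 0.8]
width: 0.0118
grip_force: 25.0
```

Emit:
{"method": "arm_command", "body": {
  "xyz": [
    [0,0.1,0],
    [0,0.1,0]
  ],
  "roll": [0,0]
}}

```text
clock: 13.75
eef_pos: [0.6578, -0.083, 0.0505]
eef_rot: [0.996, 0.094, 0.0, 0.0]
contact_force: [0.3, 1.8, 1.1]
width: 0.0118
grip_force: 25.0
```

```bash
python3 st.py
```

```text
chute x,y mm 103.27304376815829 0.8733005166585706 z 50.52528446266233 toolx deg 10.777131256875741 want 10.84 F along,lat,z -1.7276135204357472 0.6010999469426308 1.1093023906195612 grip 0.011784636714137146 24.999766945838928 13.75
```

Emit:
{"method": "arm_command", "body": {
  "xyz": [
    [0,0.1,0],
    [0,0.1,0],
    [0,0.1,0]
  ],
  "roll": [0,0,0]
}}

```text
clock: 14.12
eef_pos: [0.6582, -0.0859, 0.0505]
eef_rot: [0.996, 0.094, 0.0, -0.0]
contact_force: [-1.3, 2.1, 2.4]
width: 0.0116
grip_force: 25.0
```

Emit:
{"method": "arm_command", "body": {
  "xyz": [
    [0,0.1,0]
  ],
  "roll": [0]
}}

```text
clock: 14.25
eef_pos: [0.6584, -0.0869, 0.0505]
eef_rot: [0.996, 0.094, 0.0, -0.0]
contact_force: [-0.6, 2.7, 1.3]
width: 0.0114
grip_force: 25.0
```

Emit:
{"method": "arm_command", "body": {
  "xyz": [
    [0,0.1,0]
  ],
  "roll": [0]
}}

```text
clock: 14.38
eef_pos: [0.6586, -0.0879, 0.0505]
eef_rot: [0.996, 0.094, 0.0, -0.0]
contact_force: [-0.9, 2.4, 1.2]
width: 0.012
grip_force: 25.0
```

Emit:
{"method": "arm_command", "body": {
  "xyz": [
    [0,0.1,0]
  ],
  "roll": [0]
}}

```text
clock: 14.5
eef_pos: [0.6588, -0.0889, 0.0505]
eef_rot: [0.996, 0.094, 0.0, -0.0]
contact_force: [-0.3, 2.4, 1.8]
width: 0.0119
grip_force: 25.0
```

```bash
python3 st.py
```

```text
chute x,y mm 109.24686971091067 0.6689398629977639 z 50.52795714416894 toolx deg 10.777853631232741 want 10.84 F along,lat,z -2.4321233138410445 0.20119698951790382 1.818241165678179 grip 0.011922151545970646 24.999955594539642 14.5
```

Emit:
{"method": "arm_command", "body": {
  "xyz": [
    [0,0.1,0]
  ],
  "roll": [0]
}}

```text
clock: 14.62
eef_pos: [0.659, -0.0898, 0.0505]
eef_rot: [0.996, 0.094, 0.0, -0.0]
contact_force: [-0.5, 2.8, 1.0]
width: 0.0118
grip_force: 25.0
```

Emit:
{"method": "arm_command", "body": {
  "xyz": [
    [0,0.1,0]
  ],
  "roll": [0]
}}

```text
clock: 14.75
eef_pos: [0.6591, -0.0908, 0.0505]
eef_rot: [0.996, 0.094, -0.0, -0.0]
contact_force: [-0.2, 2.2, 2.1]
width: 0.0115
grip_force: 25.0
```

Emit:
{"method": "arm_command", "body": {
  "xyz": [
    [0,0.1,0]
  ],
  "roll": [0]
}}

```text
clock: 14.88
eef_pos: [0.6593, -0.0916, 0.0506]
eef_rot: [0.996, 0.094, 0.0, -0.0]
contact_force: [-2.8, 7.2, 3.6]
width: 0.0117
grip_force: 25.0
```

Emit:
{"method": "arm_command", "body": {
  "xyz": [
    [0,0.1,0]
  ],
  "roll": [0]
}}

```text
clock: 15.0
eef_pos: [0.6594, -0.0917, 0.0506]
eef_rot: [0.996, 0.094, -0.0, -0.001]
contact_force: [-1.5, 7.5, 5.5]
width: 0.0116
grip_force: 25.0
```

Emit:
{"method": "arm_command", "body": {
  "xyz": [
    [0,0.1,0]
  ],
  "roll": [0]
}}

```text
clock: 15.12
eef_pos: [0.6595, -0.0925, 0.0506]
eef_rot: [0.996, 0.094, -0.0, -0.001]
contact_force: [-3.4, 8.6, 5.1]
width: 0.0118
grip_force: 25.0
```

Emit:
{"method": "arm_command", "body": {
  "xyz": [
    [0,0.1,0]
  ],
  "roll": [0]
}}

```text
clock: 15.25
eef_pos: [0.6597, -0.0934, 0.0506]
eef_rot: [0.996, 0.094, -0.0, -0.001]
contact_force: [-2.8, 7.8, 6.7]
width: 0.0114
grip_force: 25.0
```

Emit:
{"method": "arm_command", "body": {
  "xyz": [
    [0,0.1,0]
  ],
  "roll": [0]
}}

```text
clock: 15.38
eef_pos: [0.6598, -0.0942, 0.0506]
eef_rot: [0.996, 0.094, -0.0, -0.001]
contact_force: [-3.1, 8.9, 7.2]
width: 0.012
grip_force: 25.0
```

```bash
python3 st.py
```

```text
chute x,y mm 114.60186743799953 0.7246812745267395 z 50.594104966814136 toolx deg 10.83464024427324 want 10.84 F along,lat,z -9.316252462434493 -1.4107261249677499 7.153823809537506 grip 0.012007679243547146 25.000911355018616 15.375
```

Emit:
{"method": "arm_command", "body": {
  "xyz": [
    [0,0.1,0]
  ],
  "roll": [0]
}}

```text
clock: 15.5
eef_pos: [0.66, -0.095, 0.0506]
eef_rot: [0.996, 0.094, -0.0, -0.001]
contact_force: [-3.6, 9.6, 6.7]
width: 0.0116
grip_force: 25.0
```

Emit:
{"method": "arm_command", "body": {
  "xyz": [
    [0,0.1,0]
  ],
  "roll": [0]
}}

```text
clock: 15.62
eef_pos: [0.6602, -0.0959, 0.0506]
eef_rot: [0.996, 0.094, -0.0, -0.001]
contact_force: [-3.7, 10.6, 7.4]
width: 0.012
grip_force: 25.0
```

Emit:
{"method": "arm_command", "body": {
  "xyz": [
    [0,0,0]
  ],
  "roll": [0]
}}

```text
clock: 15.75
eef_pos: [0.6602, -0.096, 0.0506]
eef_rot: [0.996, 0.094, -0.0, -0.001]
contact_force: [-4.0, 8.9, 6.0]
width: 0.0118
grip_force: 25.0
```

```bash
python3 st.py; python3 - <<'E'
from h import *
from bench import arm
t=np.array([.18809,-.98215]);n=np.array([.98215,.18809])
d=arm.snapshot('top');a=d['img'];cv2.imwrite('pics/t4.png',cv2.resize(a[95:235,205:405],None,fx=4,fy=4)[...,::-1])
# rear edge of plate assembly/ plate band, now vs before
for f in(np.load('top0.npz'),d):
    P=cloud(f);m=np.zeros(P.shape[:2],bool);m[100:195,210:400]=1
    x=P[...,:2]@t-.102;y=P[...,:2]@n-.6296
    k=m&(abs(y)<.02)&(P[...,2]>.03)&(P[...,2]<.044)&(x>.13)&(x<.22)
    print(np.histogram(x[k]*1e3,bins=np.arange(130,220,4))[0])
    k=m&(abs(y)<.02)&(P[...,2]>.025)&(P[...,2]<.05)&(x>-.02)&(x<.03);print('flap',k.sum(),x[k].mean() if k.any() else None)
E
```

```text
chute x,y mm 116.4516582363044 0.7499472925251993 z 50.59602550378204 toolx deg 10.837677201957698 want 10.84 F along,lat,z -9.525435149652806 -2.2471535424390803 5.961119763350221 grip 0.011820435751067348 25.000909566879272 15.75
[ 0  0  0  0  0  0 21 32  4  0  1 39 38 34 23  0  0  0  0  0  0  0]
flap 37 0.0005057898532579317
[0 0 0 0 0 0 0 0 0 0 0 0 0 0 0 0 0 0 0 0 0 0]
flap 37 0.0005075777190738869
```

View pics/t4.png

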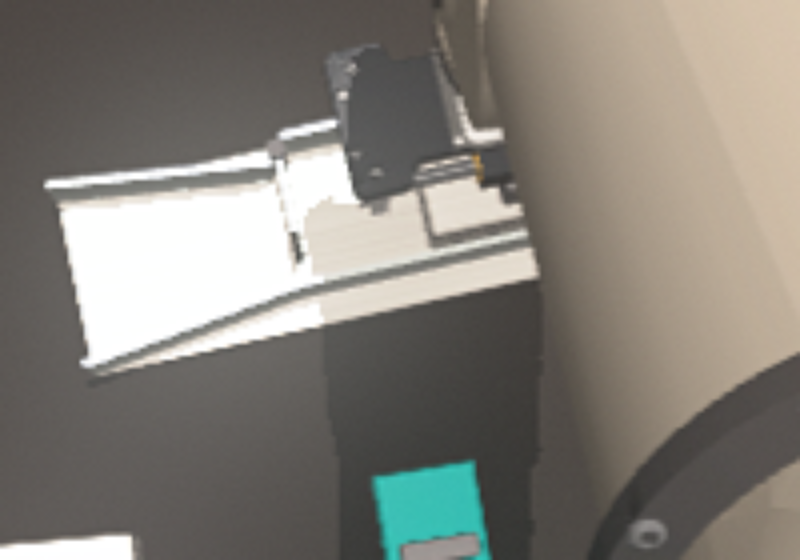

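The flap, at (290,200), is shut, and the case is in the bay, mostly hidden by the arm. The press is about 4.6 mm, so I'll add half a millimetre, then ease back and let go.

Emit:
{"method": "arm_command", "body": {
  "xyz": [
    [0,0.05,0],
    [0,0,0],
    [0,0,0]
  ],
  "roll": [0,0,0]
}}

```text
clock: 16.18
eef_pos: [0.6603, -0.0963, 0.0506]
eef_rot: [0.996, 0.094, -0.0, -0.001]
contact_force: [-4.3, 10.0, 6.8]
width: 0.0118
grip_force: 25.0
```

```bash
python3 st.py; python3 - <<'E'
from h import *
from bench import arm
t=np.array([.18809,-.98215]);n=np.array([.98215,.18809])
f0=np.load('side0.npz')
for f in(f0,arm.snapshot('side')):
    P=cloud(f);x=P[...,:2]@t-.102;y=P[...,:2]@n-.6296
    k=(abs(y)<.026)&(P[...,2]>.03)&(P[...,2]<.042)&(x>.15)&(x<.22)
    xx=x[k]*1e3;print(k.sum(),np.histogram(xx,bins=np.arange(150,200,2))[0])
E
```

```text
chute x,y mm 116.78848264094975 0.7527021168868275 z 50.60975886826674 toolx deg 10.843480668080364 want 10.84 F along,lat,z -10.636260102841444 -2.329254543226751 6.825880325654424 grip 0.011769358229643674 25.001328885555267 16.175
309 [ 0  0  0  9 25 43 24  1  0  0  0  0  6 23 28 28 19 29 28 45  1  0  0  0]
348 [ 0  0  0  0  1 21 35 27 50  0  1  0  7 23 23 25 25 29 27 54  0  0  0  0]
```

Emit:
{"method": "arm_command", "body": {
  "xyz": [
    [0,-0.1,0],
    [0,-0.1,0],
    [0,-0.1,0],
    [0,-0.1,0],
    [0,-0.05,0],
    [0,0,0]
  ],
  "roll": [0,0,0,0,0,0]
}}

```text
clock: 16.98
eef_pos: [0.6597, -0.0938, 0.0505]
eef_rot: [0.996, 0.094, 0.0, -0.0]
contact_force: [-0.4, 4.7, 2.6]
width: 0.0121
grip_force: 25.0
```

Emit:
{"method": "arm_command", "body": {
  "xyz": [
    [0,0,0],
    [0,0,0],
    [0,0,0],
    [0,0,0]
  ],
  "roll": [0,0,0,0],
  "grip": 0.3
}}

```text
clock: 17.48
eef_pos: [0.6596, -0.094, 0.0504]
eef_rot: [0.996, 0.094, -0.0, 0.0]
contact_force: [-1.3, -0.6, -0.1]
width: 0.0329
grip_force: 0.0
```

Emit:
{"method": "arm_command", "body": {
  "xyz": [
    [0,0,-0.5],
    [0,0,-1.5],
    [0,0,-3],
    [0,0,-4],
    [0,0,-4],
    [-4,0,-2],
    [-5,0,0],
    [-5,0,0],
    [-5,0,0],
    [0,0,0],
    [0,0,0]
  ],
  "roll": [0,0,0,0,0,0,0,0,0,0,0]
}}

```text
clock: 18.85
eef_pos: [0.4738, -0.1293, 0.2017]
eef_rot: [0.996, 0.094, 0.001, 0.0]
contact_force: [0.5, -0.0, -0.2]
width: 0.0332
grip_force: 0.0
```

```bash
python3 - <<'E'
from h import *
from bench import arm
t=np.array([.18809,-.98215]);n=np.array([.98215,.18809])
d=arm.snapshot('side');cv2.imwrite('pics/s5.png',cv2.resize(d['img'][130:330,240:450],None,fx=3,fy=3)[:600,...,::-1])
d=arm.snapshot('top');P=cloud(d);x=P[...,:2]@t-.102;y=P[...,:2]@n-.6296
for nm,a,b in(('lid',.042,.05),('ridge',.07,.09)):
    k=(abs(y)<.029)&(x>.03)&(x<.18)&(P[...,2]>a)&(P[...,2]<b)
    if k.sum()>4: print(nm,k.sum(),np.percentile(x[k]*1e3,[1,50,99]),np.median(y[k])*1e3,np.median(P[...,2][k]),P[...,2][k].std())
E
```

```text
lid 883 [ 67.57665909 104.45905643 155.27498699] -1.1365780838248352 0.04541256623006806 0.001501668188624729
ridge 125 [105.46519164 111.07544318 117.51329841] -0.9357832989321802 0.07926259883908637 0.0021677186868752384
```

View pics/s5.png

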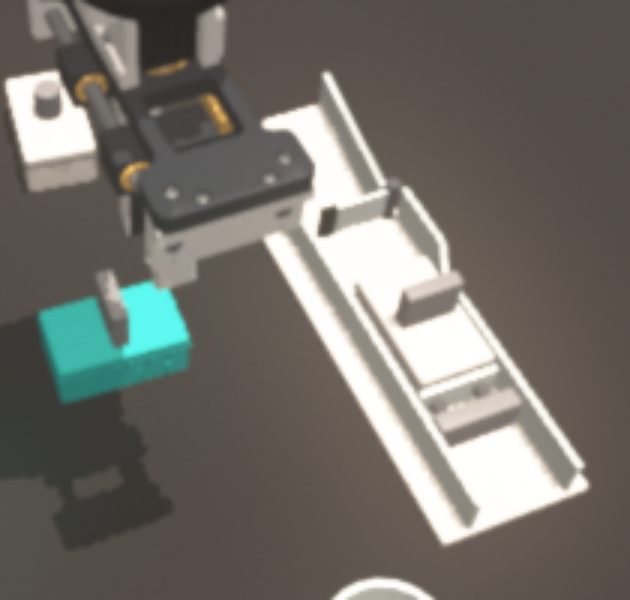

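The case lies flat in the end bay at about (430,325), against the plate. The flap at (360,208) is shut behind it, and the gripper is clear of everything. Handing in.

```bash
python3 -c "
from bench import arm
print(arm.finish_job())"
```

```text
the job is handed in; nothing more can be done
None
```

The ridge-grip case is lying flat in the chute's end bay with the flap shut behind it, after one gentle press of the plate of about 5 mm at roughly 11 N at the wrist; the job was handed in at about 19 s.

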